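# Test the latching mushroom stop and restart the machine

### The arm

A 6-joint arm with a two-finger parallel gripper is mounted at the origin on a cart in front of the work surface, level with it; the furniture and walls round the work are solid. World frame = base frame: x ahead of the robot, y to its left, z up, the work surface at z = 0. Lengths are in m, angles in rad, forces in N, time in s.
With the tool pointing down it reaches from about 0.4 to 0.925 m from the base axis. Payload 12.5 kg.
Tool frame: the origin (TCP) lies at the very end of the fingers, on their centre line; the grasp point (between the pads) lies pinch_z behind it (pinch_z is the distance from the TCP to the grasp point, in m); z points along the fingers, y is the line along which they close (so a half turn about z gives the same grasp; the last joint's range is limited). The gripper opens to 95 mm and grips with 3 to 60 N. Pads are 20 mm wide; open, the fingers measure 119 mm over their backs; the gripper's body (75 mm by 180 mm) begins 59 mm behind the grasp point.
Start: joints at [1.217, 0.491, 1.559, -0, 1.092, -0.106], TCP at [0.153, 0.606, 0.215] pointing down, gripper open.
Joint ranges: [-3.1, 3.1], [-0.84, 2.19], [0.05, 2.79], [-1.13, 4.28], [0.06, 2.93], [-2.69, 2.69]. Speed limits (rad/s): [2.22, 2.22, 2.79, 3.14, 3.14, 3.14].

### API

Orientations are given as a rotation vector (axis times angle).
In Python, from station import get_obs, grab_frame, camera_model, sign_off, regions_of, pinch_z gives the robot as it stands.
- The arm moves only by the tool arm_command, never from a script. Its arguments are lists of equal length, an entry for each row: "hand": the opening, from -1 (shut) to 1 (fully open), so that 0 is half open; "translation": the shift along the world's x, y, z as a fraction of full scale, a list of three; "angular": the turn, a rotation vector about the world's x, y, z as a fraction of full scale, a list of three. In form: {"hand": [hand, ...], "translation": [[x, y, z], ...], "angular": [[ax, ay, az], ...]}. A call has 1 to 20 rows; each row shifts and turns the commanded pose from where the row before left it; what a row does not reach is not made up. Full scale, the value 1, is 30 cm for a shift and pi rad for a turn. A row lasts 1/8 s, in which the tool goes at most 62.5 mm and 10.7 degrees, less where a joint would pass 70% of its speed; a pose out of reach is approached as far as the arm can. A call with a number of a shift or a turn outside -1 to 1 is refused whole. A call with a gripper value outside its range is refused whole. The fingers move at their own pace and stop on an object; the grip force is fixed at half the most. Time passes only in rows, so rows that do not move let the fingers close. It gives the time, the measured TCP pose, the force, the opening and the grip force at its end, in the units of the state.
- get_obs(): the state, without advancing time (a new reading comes with each control period).
- grab_frame(name): name is "scene" or "side" or "wrist"; returns the picture (400x640x3 uint8, red, green, blue); there is no depth.
- camera_model(name): a dict with "fov_y" (degrees; the focal length in pixels is half the picture's height over the tangent of half this angle, whatever the lens; pixels are square), "cx", "cy" (the principal point, pixels), "pose" (4x4, takes a point from camera to world coordinates). Camera axes: x right, y up, looking along -z (the intrinsics and any distortion apply to the point x, -y, -z); pixel columns grow to the right and rows downward; lengths in m; the calibration is good to about 2 mm. A picture is of the moment at which its call begins: read the wrist's pose just before it. camera_model takes no time and is no camera call; for the wrist camera it gives the pose at the moment of the call.
- sign_off(): hands the job in; it is judged then, once.
Trained networks look in the newest picture that a camera, given by its name, has taken for a name from the list of things; names that differ only in an ending like _2 or _b are one class to them, and where a whole thing is asked for, a point or a joint stands for the part that bears it (a point fixed in the world has none). Each returns a list of dicts, best first, with "score" (0 to 1); they miss things now and then, are a little off and sometimes report something else, mostly with a low value. They report only what shows in the picture. A call takes as long as a camera call.
- regions_of(target, camera): "pixels" (400x640 bool, what is visible of it) and "box" ([left, top, width, height] in pixels, round what is visible of it).
The state is a dict: "t": time; "joint_pos": joint angles; "joint_vel": joint speeds; "joint_torque": joint torques, N m; "tcp_pos": TCP position; "tool_rot": TCP orientation; "contact_force": force on the tool from outside, world axes, zero at the start; "wrist_torque": the same for the moment, N m; "gripper_width": opening from 0.0 (shut) to 1.0 (fully open); "gripper_force": force on a finger pad.
Only numpy, scipy, OpenCV 4.12 (cv2) and the standard library are available. Lean on these libraries where they do the work, as an engineer would, in place of code of your own. Each camera call takes 0.05 s, during which the arm holds its last target. There are 200 camera calls.

### The job

Test the machine's mushroom stop with your fingertips: press it in until it latches, take the hand right off it for a moment to see that it stays in, then turn its fin clockwise (seen from above) until the head pops back out. With the stop out again, push the flat round start button fully in and let it come back. Only press and push, without gripping or lifting anything, and leave the speed knob and the loose tools where they are.

Things in the scene. Friction and masses are not known exactly. Their poses are not given: they have to be found in the camera images.
- stop_box: control station with the mushroom stop, a fixed grey box 86 x 86 mm and 48 mm high, its cover at 60 mm above the bench. One of three like boxes in a row on a board 12 mm thick that is fixed to the bench (pitch 110 mm; which box stands where on the row varies). Origin: centre of the box's underside; z up; y along the row.
- stop_top (a point): middle of the top face of the fin on the mushroom head: the widest head of the three, a black mushroom cap 64 mm across with an upright fin across it. The fin is 60 mm long, 12 mm wide and stands 26 mm above the cap. This point lies on the turning axis, 124 mm above the bench when the head is out, and moves with the head. Its x axis runs along the fin, z up.
- stop_press (a joint): how far the mushroom head is in, m: 0 out, 0.011 fully in. Sprung outward (3 N, growing to 6 N); pushed down on top of the fin it meets the latch with 6 to 10 N, latches past about 0.009 and then stays at about 0.0075 when let go; pushed less, it comes back out. At 0.011 it stands on a hard stop, where 16 N does no harm.
- stop_head (a joint): turn of the mushroom head, rad: 0 at rest, grows clockwise seen from above to the stop at 1.2; the head only turns that way and a light spring brings it back to 0. Latched, turning it past about 0.5 frees it to spring out. Pushing sideways on the fin near an end turns it (under 0.08 N m); keep fingertips 10 mm above the latched cap meanwhile, for it rises.
- start_box: control station with the start button, a box like stop_box. Origin: centre of its underside.
- start_top (a point): middle of the top of the start button, a plain flat black disc 34 mm across in a low round steel collar 50 mm across and 12 mm high; 82 mm above the bench when out, 10 mm proud of its collar.
- start (a joint): how far the start button is in, m: 0 out, 0.006 fully in; springs back by itself; fully in takes about 5 N.
- knob_box: control station with the speed knob, a box like stop_box, to be left alone. Origin: centre of its underside.
- speed_pointer (a point): pointer mark on the speed knob, a small black rotary knob 36 mm across with a bar grip on top, about 104 mm above the bench; not to be turned.
- pliers: combination pliers, 63 x 186 x 12 mm, lying in front of the board; loose, a bystander. Origin: centre of its underside.
- carpenter_pencil: flat carpenter's pencil, 13 x 165 x 8 mm, lying in front of the board; loose, a bystander. Origin: centre of its underside.
- folding_rule: folded wooden rule, 15 x 212 x 18 mm, lying behind the board; loose, a bystander. Origin: centre of its underside.
- masking_tape: roll of masking tape, 87 mm across, 25 mm high, behind the board; loose, a bystander. Origin: centre of its underside.
- sanding_block: cork sanding block, 64 x 106 x 31 mm, beside the board's left end; loose, a bystander. Origin: centre of its underside.
- chisel_2: wood chisel, 28 x 271 x 34 mm, beside the board's right end; loose, a bystander. Origin: centre of its underside.

How it is judged:
By the outcome, as a careful person would: the job done as asked, in the order asked, and still so for the second after the job is handed in, with the robot touching nothing.
It also fails if it takes over 54 s, if anything falls off the work surface, if the arm or the gripper's body presses on something with over 40 N, if the wrist force passes 120 N, or if a joint passes its speed limit or range.

## Working session

There is one attempt and no reset: what is moved stays moved. The work goes in short steps, Python scripts to look and compute and a tool call to move; the robot and the scene stay as the last step left them, time stands still between calls to the robot, and variables do not carry over. Pictures are saved under pics/ and viewed, at most 10 in all, crops included, and the job is handed in when it is done.

Besides the shell and the picture viewer there is one more tool, called after "Call:" by a JSON object that holds its "fn" and its "kwargs", one argument or row to a line. arm_command: Moves the arm, as the interface text tells. Shift numbers are shares of 30 cm and turn numbers shares of pi rad, none past 1 either way. Its arguments: {"type":"object","properties":{"hand":{"type":"array","items":{"type":"number"}},"translation":{"type":"array","items":{"type":"array","items":{"type":"number","minimum":-1,"maximum":1}}},"angular":{"type":"array","items":{"type":"array","items":{"type":"number","minimum":-1,"maximum":1}}}},"required":["hand","translation","angular"]}

```bash
mkdir -p pics; cat > h.py <<'E'
import numpy as np, cv2
from station import *
def ray(cam,u,v):
    f=200/np.tan(np.radians(cam['fov_y']/2)); P=np.array(cam['pose'])
    d=P[:3,:3]@np.array([(u-cam['cx'])/f,-(v-cam['cy'])/f,-1]); return P[:3,3],d
def at_z(cam,u,v,z):
    o,d=ray(cam,u,v); return o+d*(z-o[2])/d[2]
E
python3 - <<'E'
from h import *
o=get_obs(); print(o['t'],o['tcp_pos'],o['tool_rot'],o['contact_force'],o['gripper_width'],pinch_z)
ims=[]
for c in ['scene','side']:
    im=grab_frame(c); cv2.imwrite(f'pics/{c}0.png',im[...,::-1])
    m=camera_model(c); print(c,{k:(np.round(v,3).tolist()) for k,v in m.items() if not isinstance(v,str)})
    for t,z in [('stop_top',.1),('start_top',.082),('speed_pointer',.1),('stop_box',.06),('start_box',.06)]:
        for r in regions_of(t,c)[:2]:
            ys,xs=np.nonzero(r['pixels']); print(t,round(r['score'],2),r['box'],xs.mean().round(1),ys.mean().round(1),at_z(m,xs.mean(),ys.mean(),z).round(3))
E
```

```text
0.0 [0.15317606 0.60570546 0.21406848] [-3.88207877e-01 -3.11729387e+00  1.65337017e-03] [-0.783483    0.65468822 -1.13720087] 1.001652139219134 0.0188
scene {'fov_y': 45.288, 'cx': 331.219, 'cy': 194.415, 'pose': [[0.678, 0.451, -0.581, -0.21], [-0.735, 0.398, -0.549, -0.676], [-0.017, 0.799, 0.601, 0.861], [0.0, 0.0, 0.0, 1.0]]}
stop_top 0.84 [371.2, 225.0, 26.9, 28.3] 386.7 240.6 [ 0.479 -0.199  0.1  ]
start_top 0.51 [324.6, 194.1, 15.1, 12.3] 332.5 200.1 [0.526 0.016 0.082]
speed_pointer 0.75 [350.9, 211.9, 12.7, 19.5] 357.5 220.6 [ 0.489 -0.101  0.1  ]
speed_pointer 0.23 [312.3, 195.6, 44.8, 37.3] 331.8 211.0 [ 0.475 -0.029  0.1  ]
stop_box 0.65 [362.0, 222.9, 48.1, 55.6] 385.3 255.3 [ 0.472 -0.203  0.06 ]
start_box 0.67 [311.8, 193.6, 42.7, 36.3] 331.6 210.8 [0.511 0.006 0.06 ]
side {'fov_y': 55.432, 'cx': 319.955, 'cy': 203.277, 'pose': [[-1.0, 0.01, -0.006, 0.539], [-0.011, -0.676, 0.737, 0.76], [0.003, 0.737, 0.676, 0.776], [0.0, 0.0, 0.0, 1.0]]}
stop_top 0.81 [330.5, 149.3, 22.5, 15.0] 340.8 156.6 [ 0.485 -0.188  0.1  ]
start_top 0.35 [282.1, 240.2, 47.7, 32.6] 305.2 256.5 [0.578 0.188 0.082]
speed_pointer 0.73 [361.7, 162.4, 10.6, 33.2] 367.9 181.5 [ 0.412 -0.07   0.1  ]
speed_pointer 0.7 [330.9, 172.5, 8.8, 16.8] 333.0 182.0 [ 0.51  -0.066  0.1  ]
stop_box 0.63 [323.2, 148.7, 31.9, 32.7] 340.8 165.1 [ 0.483 -0.198  0.06 ]
start_box 0.76 [307.1, 202.1, 39.1, 35.4] 324.1 220.1 [0.534 0.045 0.06 ]
```

View pics/scene0.png

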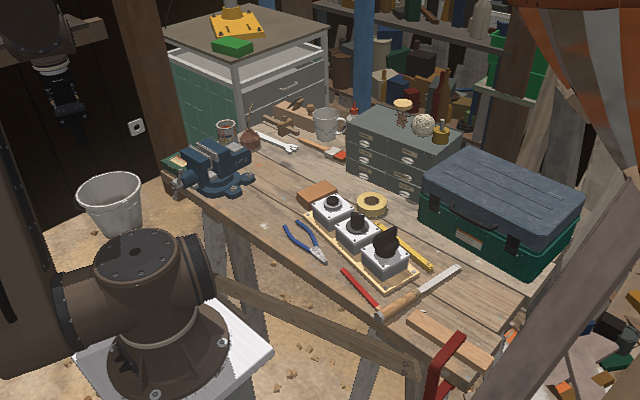

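View pics/side0.png

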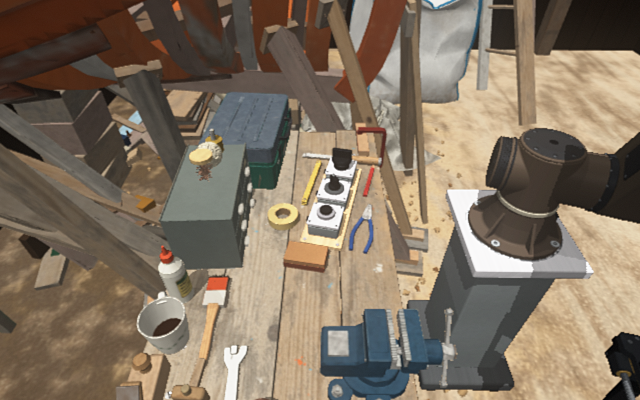

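Call:
{"fn": "arm_command", "kwargs": {
  "hand": [-1,-1,-1,-1,-1,-1,-1,-1,-1,-1,-1,-1,-1,-1,-1,-1,-1,-1],
  "translation": [
    [0.1,-0.03,0.12],
    [0.14,-0.06,0.12],
    [0.14,-0.1,0.12],
    [0.14,-0.13,0.1],
    [0.12,-0.16,0.07],
    [0.1,-0.17,0],
    [0.1,-0.17,0],
    [0.06,-0.18,0],
    [0.06,-0.18,0],
    [0.04,-0.18,0],
    [0.03,-0.18,0],
    [0.02,-0.18,0],
    [0.01,-0.18,0],
    [0,-0.18,0],
    [0,-0.18,0],
    [0,-0.15,0],
    [0,0,0],
    [0,0,0]
  ],
  "angular": [
    [0,0,0],
    [0,0,0],
    [0,0,0],
    [0,0,0],
    [0,0,0],
    [0,0,0],
    [0,0,0],
    [0,0,0],
    [0,0,0],
    [0,0,0],
    [0,0,0],
    [0,0,0],
    [0,0,0],
    [0,0,0],
    [0,0,0],
    [0,0,0],
    [0,0,0],
    [0,0,0]
  ]
}}

```text
t: 2.85
tcp_pos: [0.4689, -0.1145, 0.3721]
tool_rot: [-0.389, -3.117, -0.001]
contact_force: [-0.3, 0.6, 0.3]
gripper_width: 0.008
gripper_force: 0.0
```

```bash
cat > look.py <<'E'
from h import *
import sys
o=get_obs(); print(o['t'],o['tcp_pos'].round(4),o['tool_rot'].round(4),o['contact_force'].round(2),o['gripper_width'])
c='wrist'; m=camera_model(c); im=grab_frame(c); cv2.imwrite(f'pics/{sys.argv[1]}.png',im[...,::-1])
print({k:(np.round(v,3).tolist()) for k,v in m.items() if not isinstance(v,str)})
for t,z in [('stop_top',.1),('start_top',.082),('speed_pointer',.1),('stop_box',.06),('start_box',.06),('knob_box',.06)]:
    for r in regions_of(t,c)[:2]:
        ys,xs=np.nonzero(r['pixels']); print(t,round(r['score'],2),r['box'],xs.mean().round(1),ys.mean().round(1),at_z(m,xs.mean(),ys.mean(),z).round(3))
E
python3 look.py w1
```

```text
2.85 [ 0.4689 -0.1145  0.3721] [-3.8900e-01 -3.1174e+00 -5.0000e-04] [-0.27  0.64  0.29] 0.007618085273461524
{'fov_y': 71.196, 'cx': 320.113, 'cy': 196.726, 'pose': [[0.246, -0.929, -0.277, 0.391], [0.969, 0.236, 0.069, -0.096], [0.001, -0.285, 0.958, 0.541], [0.0, 0.0, 0.0, 1.0]]}
stop_top 0.74 [256.4, 167.3, 37.9, 35.1] 277.4 184.7 [ 0.481 -0.19   0.1  ]
start_top 0.72 [253.3, 210.1, 102.8, 9.1] 302.6 215.7 [ 0.549 -0.167  0.082]
speed_pointer 0.86 [332.4, 171.7, 18.8, 23.1] 342.3 180.8 [ 0.501 -0.086  0.1  ]
stop_box 0.7 [254.4, 153.2, 51.9, 55.0] 280.3 178.8 [ 0.48  -0.191  0.06 ]
start_box 0.8 [373.4, 149.6, 54.2, 52.5] 401.9 175.3 [0.527 0.019 0.06 ]
start_box 0.35 [252.0, 156.4, 56.7, 54.1] 280.5 178.8 [ 0.481 -0.19   0.06 ]
knob_box 0.66 [316.7, 152.1, 50.4, 49.9] 341.6 176.5 [ 0.503 -0.085  0.06 ]
knob_box 0.52 [223.2, 125.3, 86.6, 9.5] 268.6 127.6 [ 0.391 -0.184  0.06 ]
```

View pics/w1.png

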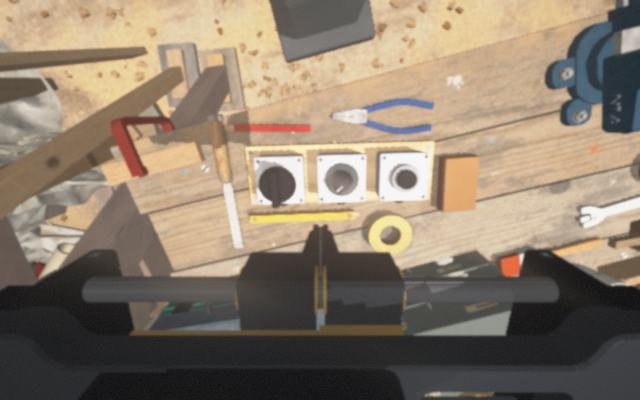

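Call:
{"fn": "arm_command", "kwargs": {
  "hand": [-1,-1,-1,-1,-1],
  "translation": [
    [0.06,-0.1,-0.1],
    [0.06,-0.1,-0.12],
    [0.05,-0.09,-0.12],
    [0,0,-0.12],
    [0,0,0]
  ],
  "angular": [
    [0,0,0],
    [0,0,0],
    [0,0,0],
    [0,0,0],
    [0,0,0]
  ]
}}

```text
t: 3.82
tcp_pos: [0.5192, -0.2012, 0.232]
tool_rot: [-0.388, -3.113, -0.003]
contact_force: [0.2, 0.3, 0.4]
gripper_width: 0.002
gripper_force: 0.0
```

```bash
python3 look.py w2
```

```text
3.825 [ 0.5192 -0.2012  0.232 ] [-3.878e-01 -3.113e+00 -3.000e-03] [0.21 0.34 0.43] 0.0019142290912181462
{'fov_y': 71.196, 'cx': 320.113, 'cy': 196.726, 'pose': [[0.245, -0.93, -0.273, 0.442], [0.969, 0.236, 0.067, -0.183], [0.002, -0.281, 0.96, 0.402], [0.0, 0.0, 0.0, 1.0]]}
stop_top 0.48 [529.2, 118.8, 71.8, 78.5] 563.9 157.6 [0.549 0.063 0.1  ]
start_top 0.68 [493.9, 134.6, 32.5, 29.3] 509.9 147.6 [0.529 0.018 0.082]
speed_pointer 0.65 [397.8, 136.9, 37.0, 31.1] 415.9 149.5 [ 0.502 -0.091  0.1  ]
speed_pointer 0.29 [273.8, 196.6, 143.9, 14.3] 344.4 205.1 [ 0.544 -0.18   0.1  ]
stop_box 0.85 [283.9, 115.9, 72.7, 74.4] 319.8 149.9 [ 0.481 -0.193  0.06 ]
start_box 0.89 [448.8, 110.7, 90.1, 73.7] 493.7 144.5 [0.527 0.013 0.06 ]
knob_box 0.73 [367.6, 112.4, 81.1, 73.3] 407.1 147.3 [ 0.504 -0.089  0.06 ]
```

View pics/w2.png

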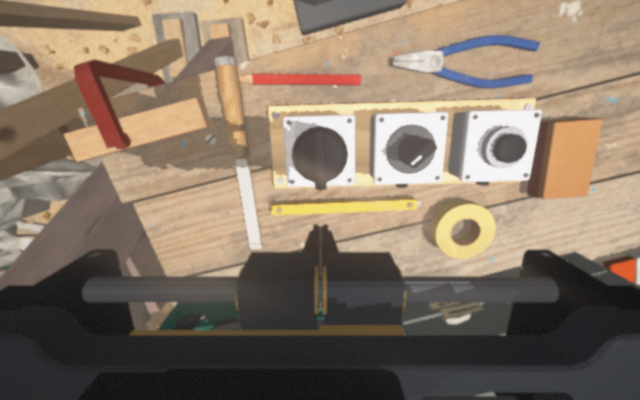

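```bash
python3 - <<'E'
import cv2,numpy as np
im=cv2.imread('pics/w2.png')
a=im[108:200,270:362]; a=(255*np.clip((a/255.)/0.35,0,1)**.6).astype('uint8')
b=im[108:200,440:560]; b=(255*np.clip((b/255.)/0.8,0,1)**.6).astype('uint8')
a=cv2.resize(a,None,fx=6,fy=6,interpolation=cv2.INTER_CUBIC)
b=cv2.resize(b[:,35:],None,fx=2.8,fy=6*2.8/6,interpolation=cv2.INTER_CUBIC)
o=np.zeros((552,795,3),'uint8'); o[:,:552]=a; o[:b.shape[0],554:554+b.shape[1]]=b[:,:241]
cv2.imwrite('pics/c2.png',o)
E
```

```text
(no output)
```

View pics/c2.png

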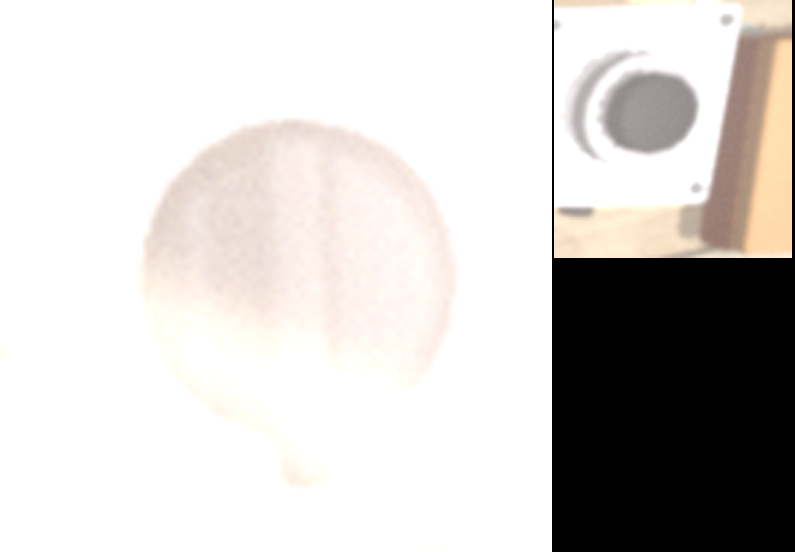

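```bash
python3 - <<'E'
import cv2,numpy as np
im=cv2.imread('pics/w2.png')
a=cv2.cvtColor(im[115:195,275:365],6); print(a.min(),np.percentile(a,[5,20,40,60]))
f=lambda lo,hi:cv2.resize((255*np.clip((a.astype(float)-lo)/(hi-lo),0,1)).astype('uint8'),None,fx=4.4,fy=4.4,interpolation=cv2.INTER_CUBIC)
cv2.imwrite('pics/c3.png',np.hstack([f(a.min(),a.min()+45),f(20,200)]))
E
```

```text
66 [ 76.  88. 165. 184.]
```

View pics/c3.png

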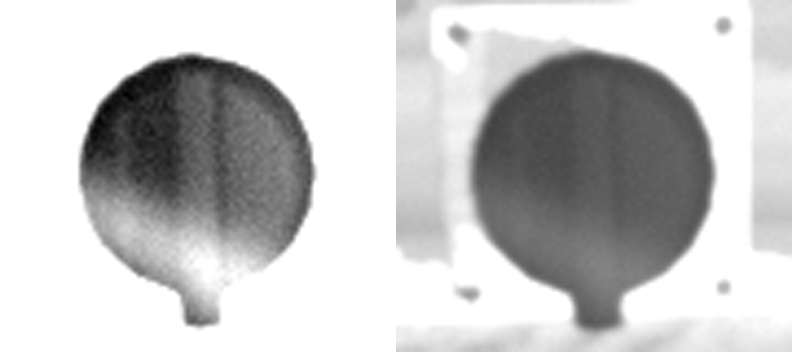

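```bash
python3 - <<'E'
from h import *
m={'fov_y':71.196,'cx':320.113,'cy':196.726,'pose':[[0.245,-0.93,-0.273,0.442],[0.969,0.236,0.067,-0.183],[0.002,-0.281,0.96,0.402]]}
a=at_z(m,320.4,130,.124);b=at_z(m,320.8,189,.124);print(a,b,np.linalg.norm(a-b),(a+b)/2,np.degrees(np.arctan2(*(b-a)[1::-1])))
print('cap',[at_z(m,320,154.2,z) for z in(.085,.098)])
c=[(289.5,122.7),(349.5,120.8),(292,181.7),(349.3,180.3)]
p=[at_z(m,u,v,.06) for u,v in c];print(np.array(p),np.mean(p,0))
E
```

```text
[ 0.45583958 -0.18560885  0.124     ] [ 0.51320703 -0.19968713  0.124     ] 0.059069635462714924 [ 0.4845233  -0.19264799  0.124     ] -13.788203904548187
cap [array([ 0.48351936, -0.192948  ,  0.085     ]), array([ 0.48181667, -0.19254004,  0.098     ])]
[[ 0.44191213 -0.21957294  0.06      ]
 [ 0.45719173 -0.15030238  0.06      ]
 [ 0.5115447  -0.23623479  0.06      ]
 [ 0.52744328 -0.16614771  0.06      ]] [ 0.48452296 -0.19306446  0.06      ]
```

Call:
{"fn": "arm_command", "kwargs": {
  "hand": [-1,-1,-1,-1,-1,-1],
  "translation": [
    [-0.06,0.014,-0.05],
    [-0.057,0.014,-0.1],
    [0,0,-0.1],
    [0,0,-0.06],
    [0,0,-0.02],
    [0,0,0]
  ],
  "angular": [
    [0,0,0],
    [0,0,0],
    [0,0,0],
    [0,0,0],
    [0,0,0],
    [0,0,0]
  ]
}}

```text
t: 4.92
tcp_pos: [0.4851, -0.1934, 0.1355]
tool_rot: [0.388, 3.117, -0.0]
contact_force: [0.0, 0.9, 0.4]
gripper_width: 0.006
gripper_force: 0.0
```

Call:
{"fn": "arm_command", "kwargs": {
  "hand": [-1,-1,-1,-1,-1],
  "translation": [
    [0,0,-0.02],
    [0,0,-0.02],
    [0,0,-0.015],
    [0,0,-0.01],
    [0,0,0]
  ],
  "angular": [
    [0,0,0],
    [0,0,0],
    [0,0,0],
    [0,0,0],
    [0,0,0]
  ]
}}

```text
t: 5.55
tcp_pos: [0.4851, -0.1935, 0.1156]
tool_rot: [0.388, 3.117, -0.0]
contact_force: [0.2, -0.2, 5.1]
gripper_width: 0.006
gripper_force: 2.4
```

Call:
{"fn": "arm_command", "kwargs": {
  "hand": [-1,-1,-1],
  "translation": [
    [0,0,-0.004],
    [0,0,-0.004],
    [0,0,0]
  ],
  "angular": [
    [0,0,0],
    [0,0,0],
    [0,0,0]
  ]
}}

```text
t: 5.92
tcp_pos: [0.4851, -0.1934, 0.1133]
tool_rot: [0.388, 3.117, -0.0]
contact_force: [0.8, -0.2, 4.7]
gripper_width: 0.006
gripper_force: 2.7
```

Call:
{"fn": "arm_command", "kwargs": {
  "hand": [-1,-1,-1],
  "translation": [
    [0,0,-0.004],
    [0,0,-0.003],
    [0,0,0]
  ],
  "angular": [
    [0,0,0],
    [0,0,0],
    [0,0,0]
  ]
}}

```text
t: 6.3
tcp_pos: [0.4855, -0.1937, 0.1129]
tool_rot: [0.388, 3.115, -0.001]
contact_force: [-4.0, 1.8, 25.5]
gripper_width: 0.009
gripper_force: 12.9
```

Call:
{"fn": "arm_command", "kwargs": {
  "hand": [-1,-1,-1,-1,-1,-1,-1,-1],
  "translation": [
    [0,0,0.02],
    [0,0,0.06],
    [0,0,0.08],
    [0,0,0],
    [0,0,0],
    [0.05,0.037,0],
    [0.05,0.036,0],
    [0,0,0]
  ],
  "angular": [
    [0,0,0],
    [0,0,0],
    [0,0,0],
    [0,0,0],
    [0,0,0],
    [0,0,0],
    [0,0,0],
    [0,0,0]
  ]
}}

```text
t: 7.3
tcp_pos: [0.516, -0.1703, 0.1585]
tool_rot: [-0.385, -3.118, -0.0]
contact_force: [-0.0, 0.2, 0.9]
gripper_width: 0.004
gripper_force: 0.0
```

```bash
python3 look.py w3; python3 - <<'E'
from h import *
im=grab_frame('side'); cv2.imwrite('pics/s3.png',im[...,::-1]);b=cv2.imread('pics/side0.png')
w=cv2.imread('pics/w3.png')[60:320,180:500]
f=lambda i:cv2.resize(i[140:185,310:370],(480,360),interpolation=2)[:300,:395]
cv2.imwrite('pics/c4.png',np.vstack([np.hstack([f(b),f(im[...,::-1])]),np.hstack([w,np.zeros((260,470,3),np.uint8)])]))
E
```

```text
7.3 [ 0.516  -0.1703  0.1585] [-3.8500e-01 -3.1176e+00 -4.0000e-04] [-0.04  0.17  0.88] 0.004441349741915366
{'fov_y': 71.196, 'cx': 320.113, 'cy': 196.726, 'pose': [[0.243, -0.93, -0.277, 0.438], [0.97, 0.233, 0.069, -0.152], [0.001, -0.285, 0.959, 0.328], [0.0, 0.0, 0.0, 1.0]]}
stop_top 0.65 [254.9, 141.3, 66.7, 75.1] 287.3 176.7 [ 0.48 -0.19  0.1 ]
stop_top 0.38 [381.6, 28.2, 183.9, 60.2] 471.1 57.4 [ 0.426 -0.033  0.1  ]
start_top 0.73 [506.5, 151.7, 47.5, 37.6] 528.5 168.6 [0.529 0.017 0.082]
start_top 0.41 [380.1, 28.4, 184.5, 61.7] 473.1 57.3 [ 0.426 -0.022  0.082]
speed_pointer 0.61 [385.7, 151.0, 47.9, 45.4] 409.2 171.5 [ 0.5   -0.091  0.1  ]
stop_box 0.92 [242.8, 127.4, 91.1, 94.1] 290.2 169.1 [ 0.481 -0.192  0.06 ]
start_box 0.94 [450.7, 118.9, 117.2, 94.0] 507.0 162.0 [0.525 0.012 0.06 ]
knob_box 0.73 [351.7, 121.9, 99.8, 90.3] 400.7 165.4 [ 0.503 -0.087  0.06 ]
knob_box 0.26 [543.0, 129.6, 97.0, 95.5] 592.8 176.6 [0.56  0.093 0.06 ]
```

View pics/c4.png

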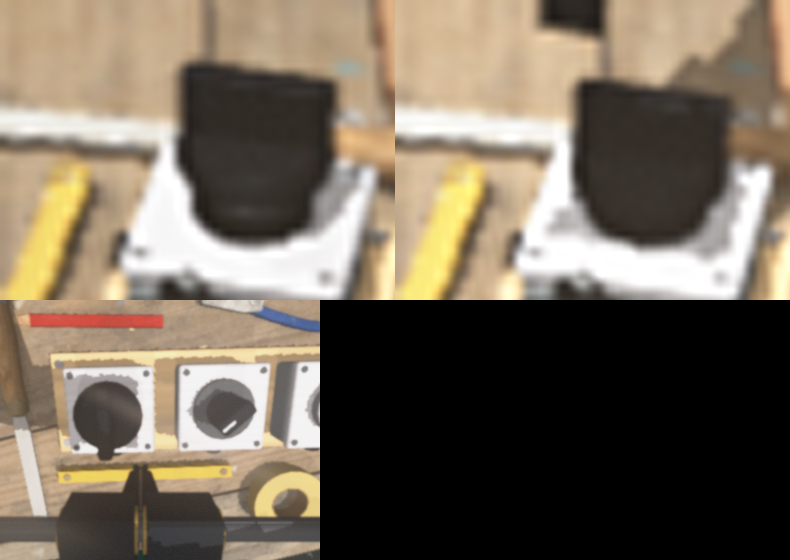

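Call:
{"fn": "arm_command", "kwargs": {
  "hand": [-1,-1,-1,-1,-1,-1,-1,-1,-1],
  "translation": [
    [0,0,-0.08],
    [0,0,-0.07],
    [0,0,-0.035],
    [0,0,0],
    [-0.005,-0.02,0],
    [-0.005,-0.02,0],
    [-0.004,-0.015,0],
    [-0.002,-0.01,0],
    [0,0,0]
  ],
  "angular": [
    [0,0,0],
    [0,0,0],
    [0,0,0],
    [0,0,0],
    [0,0,0],
    [0,0,0],
    [0,0,0],
    [0,0,0],
    [0,0,0]
  ]
}}

```text
t: 8.82
tcp_pos: [0.5103, -0.1913, 0.1038]
tool_rot: [0.389, 3.117, -0.0]
contact_force: [1.7, 1.0, 1.1]
gripper_width: 0.007
gripper_force: 1.3
```

Call:
{"fn": "arm_command", "kwargs": {
  "hand": [-1,-1,-1,-1],
  "translation": [
    [-0.002,-0.008,0],
    [-0.002,-0.006,0],
    [0,0,0],
    [0,0,0]
  ],
  "angular": [
    [0,0,0],
    [0,0,0],
    [0,0,0],
    [0,0,0]
  ]
}}

```text
t: 9.32
tcp_pos: [0.5089, -0.1952, 0.1036]
tool_rot: [0.388, 3.117, 0.0]
contact_force: [2.4, 2.0, 3.2]
gripper_width: 0.004
gripper_force: 1.5
```

Call:
{"fn": "arm_command", "kwargs": {
  "hand": [-1,-1,-1,-1,-1,-1,-1,-1],
  "translation": [
    [0.005,0.02,0],
    [0.006,0.025,0],
    [0.006,0.025,0],
    [0.005,0.02,0],
    [0,0,0.08],
    [0,0,0.1],
    [0,0,0.03],
    [0,0,0]
  ],
  "angular": [
    [0,0,0],
    [0,0,0],
    [0,0,0],
    [0,0,0],
    [0,0,0],
    [0,0,0],
    [0,0,0],
    [0,0,0]
  ]
}}

```text
t: 10.32
tcp_pos: [0.5154, -0.168, 0.1665]
tool_rot: [0.388, 3.117, -0.0]
contact_force: [-0.6, 0.7, -0.8]
gripper_width: 0.0
gripper_force: 0.0
```

```bash
python3 - <<'E'
from h import *
o=get_obs();print(o['tcp_pos'],o['contact_force'])
im=grab_frame('side')[...,::-1]; cv2.imwrite('pics/s5.png',im)
f=lambda i:cv2.resize(i[140:185,310:370],(480,360),interpolation=2)[:300,:395]
cv2.imwrite('pics/c5.png',np.hstack([f(cv2.imread('pics/side0.png')),f(im)]))
E
```

```text
[ 0.51544568 -0.16801267  0.16649238] [-0.61025149  0.73643205 -0.81030357]
```

View pics/c5.png

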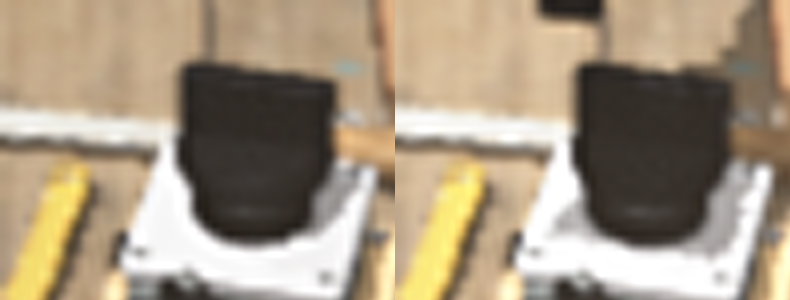

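Call:
{"fn": "arm_command", "kwargs": {
  "hand": [-1,-1,-1,-1,-1],
  "translation": [
    [0.04,0.12,0.12],
    [0.04,0.16,0.08],
    [0.05,0.16,0.02],
    [0.03,0.16,0],
    [0,0,0]
  ],
  "angular": [
    [0,0,0],
    [0,0,0],
    [0,0,0],
    [0,0,0],
    [0,0,0]
  ]
}}

```text
t: 11.0
tcp_pos: [0.5633, 0.0146, 0.2312]
tool_rot: [-0.382, -3.116, -0.0]
contact_force: [0.1, -0.8, 0.2]
gripper_width: 0.004
gripper_force: 0.0
```

```bash
python3 look.py w6; python3 - <<'E'
import cv2
im=cv2.imread('pics/w6.png')
cv2.imwrite('pics/c6.png',cv2.resize(im[100:220,240:400],None,fx=5,fy=5,interpolation=2))
E
```

```text
11.0 [0.5633 0.0146 0.2312] [-3.8250e-01 -3.1163e+00 -4.0000e-04] [ 0.05 -0.77  0.18] 0.004362538405378441
{'fov_y': 71.196, 'cx': 320.113, 'cy': 196.726, 'pose': [[0.242, -0.93, -0.275, 0.485], [0.97, 0.232, 0.068, 0.033], [0.0, -0.284, 0.959, 0.401], [0.0, 0.0, 0.0, 1.0]]}
stop_top 0.8 [90.9, 132.3, 63.1, 59.5] 122.6 163.3 [ 0.483 -0.187  0.1  ]
stop_top 0.22 [204.9, 141.3, 34.4, 36.9] 224.9 159.4 [ 0.506 -0.078  0.1  ]
start_top 0.64 [308.0, 143.2, 27.8, 30.2] 320.0 156.1 [0.53  0.022 0.082]
speed_pointer 0.89 [206.0, 143.9, 35.1, 33.8] 225.1 159.3 [ 0.506 -0.078  0.1  ]
stop_box 0.87 [90.8, 126.3, 105.4, 70.0] 143.3 157.8 [ 0.483 -0.189  0.06 ]
start_box 0.57 [285.2, 118.4, 69.8, 72.1] 320.1 152.8 [0.529 0.022 0.06 ]
knob_box 0.61 [191.0, 120.3, 82.8, 71.8] 233.0 154.7 [ 0.506 -0.081  0.06 ]
knob_box 0.46 [306.8, 141.5, 29.8, 31.9] 320.2 156.4 [0.533 0.021 0.06 ]
```

View pics/c6.png

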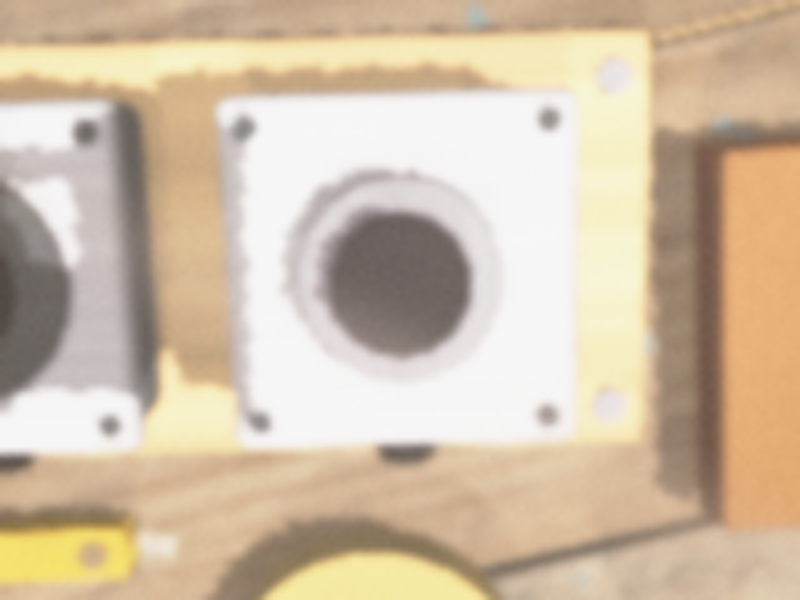

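Call:
{"fn": "arm_command", "kwargs": {
  "hand": [-1,-1,-1,-1,-1,-1,-1],
  "translation": [
    [-0.06,0.013,-0.06],
    [-0.05,0.01,-0.12],
    [0,0,-0.14],
    [0,0,-0.1],
    [0,0,-0.04],
    [0,0,-0.014],
    [0,0,0]
  ],
  "angular": [
    [0,0,0],
    [0,0,0],
    [0,0,0],
    [0,0,0],
    [0,0,0],
    [0,0,0],
    [0,0,0]
  ]
}}

```text
t: 12.22
tcp_pos: [0.5309, 0.0186, 0.091]
tool_rot: [0.388, 3.116, 0.0]
contact_force: [0.3, 0.2, 0.2]
gripper_width: 0.004
gripper_force: 0.0
```

Call:
{"fn": "arm_command", "kwargs": {
  "hand": [-1,-1,-1,-1,-1],
  "translation": [
    [0,0,-0.014],
    [0,0,-0.01],
    [0,0,-0.008],
    [0,0,0],
    [0,0,0]
  ],
  "angular": [
    [0,0,0],
    [0,0,0],
    [0,0,0],
    [0,0,0],
    [0,0,0]
  ]
}}

```text
t: 12.85
tcp_pos: [0.5305, 0.0188, 0.0809]
tool_rot: [0.388, 3.117, 0.0]
contact_force: [0.6, 0.9, 2.4]
gripper_width: 0.004
gripper_force: 1.1
```

Call:
{"fn": "arm_command", "kwargs": {
  "hand": [-1,-1,-1,-1,-1],
  "translation": [
    [0,0,-0.008],
    [0,0,-0.005],
    [0,0,-0.004],
    [0,0,0],
    [0,0,0]
  ],
  "angular": [
    [0,0,0],
    [0,0,0],
    [0,0,0],
    [0,0,0],
    [0,0,0]
  ]
}}

```text
t: 13.48
tcp_pos: [0.5306, 0.0188, 0.0762]
tool_rot: [0.388, 3.117, 0.0]
contact_force: [-1.9, -0.5, 10.7]
gripper_width: 0.006
gripper_force: 5.6
```

Force 10.7 N at 76.2 mm means the button is on its end stop. One small extra push to be sure, then lift off.

Call:
{"fn": "arm_command", "kwargs": {
  "hand": [-1,-1,-1,-1,-1,-1,-1,-1,-1,-1],
  "translation": [
    [0,0,-0.002],
    [0,0,0],
    [0,0,0],
    [0,0,0.02],
    [0,0,0.06],
    [0,0,0.12],
    [0,0,0.15],
    [0,0,0.12],
    [0,0,0],
    [0,0,0]
  ],
  "angular": [
    [0,0,0],
    [0,0,0],
    [0,0,0],
    [0,0,0],
    [0,0,0],
    [0,0,0],
    [0,0,0],
    [0,0,0],
    [0,0,0],
    [0,0,0]
  ]
}}

```text
t: 14.72
tcp_pos: [0.53, 0.0188, 0.2151]
tool_rot: [-0.388, -3.116, -0.0]
contact_force: [-1.0, 0.4, -0.3]
gripper_width: 0.002
gripper_force: 0.0
```

```bash
python3 - <<'E'
from h import *
o=get_obs();print(o['t'],o['tcp_pos'],o['contact_force'])
im=grab_frame('side')[...,::-1]; cv2.imwrite('pics/s7.png',im)
f=lambda i:cv2.resize(i[145:240,295:375],(395,469),interpolation=2)
cv2.imwrite('pics/c7.png',np.hstack([f(cv2.imread('pics/side0.png')),f(im)]))
E
```

```text
14.725 [0.52997126 0.0187742  0.2151103 ] [-1.005184    0.41535985 -0.28667067]
```

View pics/c7.png

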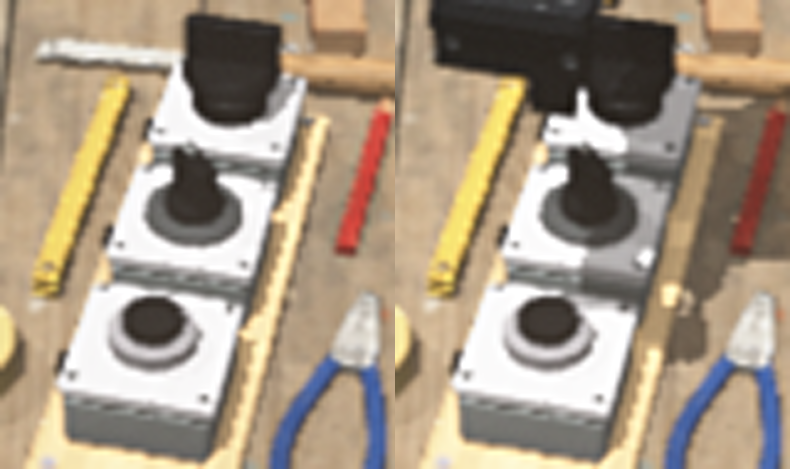

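The before and after views match: the stop head and start button are both out, and the knob and tools haven't moved.

```bash
python3 -c "from station import sign_off; print(sign_off())"
```

```text
the job is handed in; nothing more can be done
None
```

I pressed the mushroom stop until it latched (about 25 N for a moment on its hard stop, above the 16 N noted as harmless), saw it stay in with the hand off, and turned it clockwise until it popped out; I then pushed the start button fully in, it came back out, and I handed the job in with the knob and tools unmoved.

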